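# Shut the sample cage and drop its latch bar home

### The arm

A 6-joint arm with a two-finger parallel gripper is mounted at the origin on a cart in front of the work surface, level with it; the furniture and walls round the work are solid. World frame = base frame: x ahead of the robot, y to its left, z up, the work surface at z = 0. Lengths are in m, angles in rad, forces in N, time in s.
With the tool pointing down it reaches from about 0.35 to 0.775 m from the base axis. Payload 5.5 kg.
Tool frame: the origin (TCP) lies between the finger pads; the fingertips stand 11 mm ahead of it and the grasp point (between the pads) lies 8 mm behind it (tips_ahead is the distance from the TCP to the fingertips, in m); z points along the fingers, y is the line along which they close (so a half turn about z gives the same grasp; the last joint's range is limited). The gripper opens to 85 mm and grips with 20 to 120 N. Pads are 22 mm wide; open, the fingers measure 114 mm over their backs; the gripper's body (76 mm by 85 mm) begins 54 mm behind the grasp point. The pads swing forward as they close: fully open they stand 13 mm farther back than shut.
Start: joints at [1.173, 0.313, 0.046, 1.304, 0, 1.431], TCP at [0.147, 0.556, 0.242] pointing down, gripper open.
Joint ranges: [-2.76, 2.76], [-0.86, 1.69], [-1.03, 1.26], [-2.2, 2.34], [-1.47, 1.5], [-3.14, 3.14]. Speed limits (rad/s): [2.57, 2.57, 3.14, 3.14, 3.14, 3.14].

### API

Orientations are given as a unit quaternion [w, x, y, z].
In Python, from workcell import * gives the robot as it stands. The module is installed in compiled form; this text tells all that it offers.
- The arm moves only by the tool jog_arm, never from a script. Its argument "moves" is a list of rows, each an object with "fingers": the closure, from 0 (fully open) to 1 (shut); "slide": the shift along the tool's x, y, z in mm, a list of three; "angular": the turn, a rotation vector about the tool's x, y, z in degrees, a list of three. A call has 1 to 10 rows; each row is the pose to reach, as a shift and turn from the pose commanded when the call began, along the tool's axes at that moment; what a row does not reach only later rows make up. A row lasts 1/12 s, in which the tool goes at most 41.7 mm and 7.16 degrees, less where a joint would pass 70% of its speed; a pose out of reach is approached as far as the arm can. A call with a gripper value outside its range is refused whole. The fingers move at their own pace and stop on an object; "squeeze" is the grip in N (left out, the last holds). Time passes only in rows, so rows that repeat a pose let the fingers close. It gives the time, the measured TCP pose, the force, the opening and the grip force at its end, in the units of the state.
- get_state(): the state, without advancing time (a new reading comes with each control period).
- read_camera(name): name is "scene" or "top" or "wrist"; returns a dict with "color" (420x560x3 uint8, red, green, blue), "fovy" (degrees; the focal length in pixels is half the picture's height over the tangent of half this angle, whatever the lens; pixels are square), "cx", "cy" (the principal point, pixels), "world_from_camera" (4x4, takes a point from camera to world coordinates); the wrist camera has in their place "tool_from_camera" (4x4, takes a point from camera to tool coordinates, whose origin is the TCP and whose axes are the flange's). Camera axes: x right, y down, z forward; pixel columns grow to the right and rows downward; lengths in m; the calibration is good to about 2 mm. A picture is of the moment at which its call begins: read the wrist's pose just before it. There is no depth.
- hand_in(): hands the job in; it is judged then, once.
Trained networks look in a picture, given as the dict that the camera call returned (one of the last four; its "shot" number tells which), for a name from the list of things; names that differ only in an ending like _2 or _b are one class to them, and where a whole thing is asked for, a point or a joint stands for the part that bears it (a point fixed in the world has none). Each returns a list of dicts, best first, with "p" (0 to 1); they miss things now and then, are a little off and sometimes report something else, mostly with a low value. They report only what shows in the picture. A call takes as long as a camera call.
- look_for(target, picture): "point" ([column, row] in pixels, amid what is visible of it).
- tip_of(target, picture): "point" ([column, row] in pixels: a listed point, or the origin of a listed thing).
The state is a dict: "clock": time; "joint_pos": joint angles; "qvel": joint speeds; "tau": joint torques, N m; "tcp_pos": TCP position; "orientation": TCP orientation; "wrist_force": force on the tool from outside, world axes, zero at the start; "ft_torque": the same for the moment, N m; "finger_gap": finger opening in m; "grip_force": force on a finger pad.
Only numpy, scipy, OpenCV 4.12 (cv2) and the standard library are available. Lean on these libraries where they do the work, as an engineer would, in place of code of your own. Each camera call takes 0.05 s, during which the arm holds its last target. There are 200 camera calls.

### The job

Someone let the drop latch fall while the clear gate of the sample cage still stood open, so it is in the way. Swing the dark latch bar up and over until it rests leaning on its back stop, then push the gate fully shut, then swing the bar down again so that it lies fully home in the red keeper on the gate. Leave the timer, beaker, petri dish and weighing boat where they stand, and let go of everything.

Things in the scene. Friction and masses are not known exactly. Their poses are not given: they have to be found in the camera images.
- cage: Fixed clear-walled sample cage, aluminium frame, open top, 270 mm wide (y), 140 deep (x), walls 124 and front posts 142 high. Origin: centre of its front edge on the worktop, in the plane of the shut gate's front face; +x runs into the cage, +y to the hinge side (left seen from the front), z up. Turned by up to 0.2 rad. A tip rack and a bottle inside (under 90 mm high) are fixed.
- gate (a joint): Gate: clear panel in an aluminium frame, 230 mm long from the hinge, 12 thick, z = 22 to 142 mm, upright hinge at the left post. 0 = shut on its stop, grows as the free edge swings out to the front, up to 1.6 rad; starts 0.9 to 1.25 open. Light friction (under 1 N at mid-length) holds it where it is left. It cannot shut while the latch bar is down: the bar blocks it.
- gate_hinge (a point): Point on the gate's upright hinge line (at the worktop). In the cage's frame at (6, 117, 0) mm; the gate's front face lies 6 mm in front of the hinge line.
- gate_push (a point): Point on the gate's front face 125 mm from the hinge, at z = 115 mm, a good place to push it (it moves with the gate; its x axis is normal to the gate and points into the cage, in the direction of pushing shut).
- latch (a joint): Drop latch: dark steel bar 122 mm long, 14 high, 8 thick, just in front of the gate, on a level front-to-back pivot on the right-hand post. 0 = level, pointing left (lowest stop; it starts here); grows as the left end rises; 1.57 = upright; 1.9 = leaning right on its back stop. About 0.12 kg. Short of upright it falls back to 0; past upright it falls to 1.9 and stays.
- latch_pivot (a point): Pivot of the latch bar, in the cage's frame at (-16, -128, 121) mm.
- latch_pin (a point): Point on the axis of the round yellow grip pin at the bar's free end: pin 14 mm thick, 50 mm long, sticking out to the front (cage's -x), parallel to the pivot axis, so it turns in the fingers as the bar swings. The point is 114 mm from the pivot axis, 32 mm in front of the pivot point, 28 mm in front of the bar's front face.
- keeper (a point): Middle of the red U-shaped keeper, open at the top, on the gate's front, 162 mm from the hinge: slot 21 mm front to back, 22 mm long along the gate; lip top at z = 129 mm. With the gate shut the falling bar drops into it; with the gate more than about 3 degrees open the bar lands on the gate's upper edge or the lip instead.
- timer: Bystander: white timer with coloured buttons, 62 x 66 x 20 mm, loose, to the right of the cage. Origin: centre of its underside.
- beaker: Bystander: small clear beaker, 50 mm wide, 70 mm high, loose, to the left of the cage. Origin: centre of its underside.
- petri_0: Bystander: closed petri dish, 91 mm wide, 16 mm high, loose, in front of the cage towards the right. Origin: centre of its underside.
- weigh_boat: Bystander: white weighing boat, 60 x 85 x 20 mm, loose, to the left of the cage. Origin: centre of its underside.

How it is judged:
By the outcome, as a careful person would: the job done as asked, in the order asked, and still so for the second after the job is handed in, with the robot touching nothing.
It also fails if it takes over 59 s, if anything falls off the work surface, if the arm or the gripper's body presses on something with over 40 N, if the wrist force passes 120 N, or if a joint passes its speed limit or range.

## Working session

There is one attempt and no reset: what is moved stays moved. The work goes in short steps, Python scripts to look and compute and a tool call to move; the robot and the scene stay as the last step left them, time stands still between calls to the robot, and variables do not carry over. Pictures are saved under pics/ and viewed, at most 10 in all, crops included, and the job is handed in when it is done.

Besides the shell and the picture viewer there is one more tool, called after "Call:" by a JSON object that holds its "name" and its "arguments", one argument or row to a line. jog_arm: Moves the arm, as the interface text tells. Its arguments: {"type":"object","properties":{"moves":{"type":"array","items":{"type":"object","properties":{"fingers":{"type":"number"},"slide":{"type":"array","items":{"type":"number"}},"angular":{"type":"array","items":{"type":"number"}}}}},"squeeze":{"type":"number"}},"required":["moves"]}

```bash
mkdir -p pics; cat > h.py <<'E'
from workcell import *
import numpy as np, cv2
from scipy.spatial.transform import Rotation as R
def rq(q): return R.from_quat([q[1],q[2],q[3],q[0]])
def ray(p,uv,T):
    f=p["color"].shape[0]/2/np.tan(np.radians(p["fovy"])/2)
    d=np.array([(uv[0]-p["cx"])/f,(uv[1]-p["cy"])/f,1.]); d=T[:3,:3]@d
    return T[:3,3],d/np.linalg.norm(d)
def T_of(p,s=None):
    if "world_from_camera" in p: return np.array(p["world_from_camera"])
    W=np.eye(4);W[:3,:3]=rq(s["orientation"]).as_matrix();W[:3,3]=s["tcp_pos"];return W@np.array(p["tool_from_camera"])
def proj(p,T,X):
    f=p["color"].shape[0]/2/np.tan(np.radians(p["fovy"])/2)
    c=np.linalg.inv(T)@np.append(X,1); return np.array([p["cx"]+f*c[0]/c[2],p["cy"]+f*c[1]/c[2]])
def tri(rs):
    A=sum(np.eye(3)-np.outer(d,d) for o,d in rs); b=sum((np.eye(3)-np.outer(d,d))@o for o,d in rs)
    X=np.linalg.solve(A,b); return X,[np.linalg.norm(np.cross(X-o,d)) for o,d in rs]
def atz(r,z): o,d=r; return o+d*(z-o[2])/d[2]
def save(p,n): cv2.imwrite("pics/"+n,p["color"][:,:,::-1])
E
python3 - <<'E'
from h import *
np.set_printoptions(precision=4,suppress=True)
s=get_state(); print(s)
P={n:read_camera(n) for n in("scene","top")}
im=[]
for n,p in P.items():
    save(p,n+"0.png"); print(n,T_of(p)[:3,3])
rs={}
for t in ["cage","gate_hinge","gate_push","latch_pivot","latch_pin","keeper","timer","beaker","petri_0","weigh_boat"]:
    for n,p in P.items():
        r=tip_of(t,p)
        if r:
            rs.setdefault(t,[]).append(ray(p,r[0]["point"],T_of(p)))
            print(t,n,np.round(r[0]["point"],1),round(r[0]["p"],2))
    if len(rs.get(t,[]))==2: print("  tri",*tri(rs[t]))
E
```

```text
{'clock': 0.0, 'joint_pos': array([1.1734, 0.314 , 0.045 , 1.3036, 0.    , 1.4312]), 'qvel': array([-0.0005, -0.0003,  0.0016,  0.0004, -0.0006, -0.0015]), 'tau': array([ -0.0016, -48.0629,  29.8531,   0.0195,  -0.0002,  -0.    ]), 'tcp_pos': array([0.1464, 0.5555, 0.2414]), 'orientation': array([-0.0003,  0.1285,  0.9917, -0.0009]), 'wrist_force': array([ 0.2471,  0.483 , -0.4655]), 'ft_torque': array([-0.0173, -0.0212,  0.0511]), 'grip_force': 0.0, 'finger_gap': 0.0853433560133839}
scene [0.4565 1.0479 0.8228]
top [0.2303 0.0987 1.5448]
cage scene [260.4 229.9] 0.89
cage top [270.2 199.4] 0.6
  tri [0.5884 0.0802 0.0081] [np.float64(0.001979332843557825), np.float64(0.001979332843557837)]
gate_hinge top [230.2 204.1] 0.63
gate_push scene [302.7 207.8] 0.83
gate_push top [261.4 228.5] 0.57
  tri [0.4825 0.1052 0.1047] [np.float64(0.00033570137870712153), np.float64(0.0003357013787071115)]
latch_pivot scene [266.3 163.2] 0.61
latch_pivot top [318.3 186.7] 0.57
  tri [ 0.589  -0.048   0.1316] [np.float64(0.004469732736868858), np.float64(0.004469732736868684)]
latch_pin scene [281.4 1
[... 260 characters left out ...]
4416617), np.float64(0.0007158349054416655)]
timer scene [264.2 231.3] 0.67
timer top [342.9 183.2] 0.57
  tri [ 0.6472 -0.1571 -0.1825] [np.float64(0.03835216778764414), np.float64(0.03835216778764387)]
beaker scene [232.8 291.8] 0.89
beaker top [195.3 186. ] 0.62
  tri [0.6265 0.3006 0.0106] [np.float64(0.0012513062473093466), np.float64(0.0012513062473090025)]
petri_0 scene [319.3 191. ] 0.51
petri_0 top [333.6 247.6] 0.88
  tri [ 0.4433 -0.1016  0.0099] [np.float64(0.001548166572006178), np.float64(0.0015481665720061988)]
weigh_boat scene [305.5 300.5] 0.79
weigh_boat top [189.9 240.8] 0.79
  tri [0.4643 0.3115 0.0067] [np.float64(0.0012313239051522777), np.float64(0.001231323905152126)]
```

View pics/scene0.png

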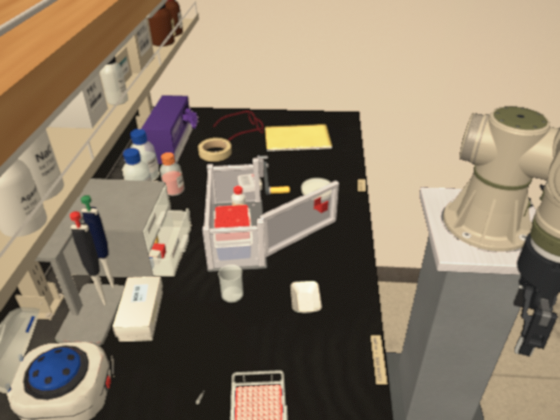

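View pics/top0.png

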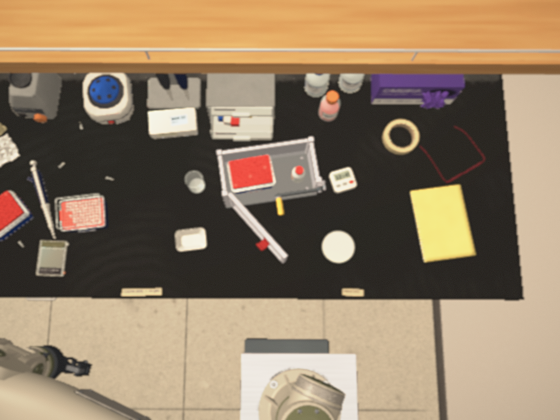

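The scene shows the cage at about (235,215), the gate open with the red keeper near (320,203), and the yellow pin at (279,190). In the top view the hinge is at (230,200), the pivot post at (322,187), the pin at (280,206) and the keeper at (262,243). The network points agree, so I'll fit the cage pose.

```bash
cat >> h.py <<'E'
from scipy.optimize import least_squares
CP={"cage":(0,0,0),"gate_hinge":(.006,.117,0),"latch_pivot":(-.016,-.128,.121)}
def cpt(v,name):
    x,y,a,g,l=v
    if name=="latch_pin": X=(-.048,-.128+.114*np.cos(l),.121+.114*np.sin(l))
    elif name in("gate_push","keeper"):
        s,z,f=(.125,.115,.006) if name=="gate_push" else (.162,.121,.022)
        X=(.006-s*np.sin(g)-f*np.cos(g),.117-s*np.cos(g)+f*np.sin(g),z)
    else: X=CP[name]
    return toW(v,X)
def toW(v,X):
    c,s=np.cos(v[2]),np.sin(v[2]); return np.array([v[0]+c*X[0]-s*X[1],v[1]+s*X[0]+c*X[1],X[2]])
def fit(obs,v0,free=(0,1,2,3)):
    v0=np.array(v0,float);free=list(free)
    def res(u):
        v=v0.copy();v[free]=u
        return np.concatenate([w*(proj(p,T,cpt(v,n))-uv) for n,p,T,uv,w in obs])
    r=least_squares(res,v0[free],loss="soft_l1",f_scale=2); v0[free]=r.x; return v0,r.fun.reshape(-1,2)
E
python3 - <<'E'
from h import *
np.set_printoptions(precision=4,suppress=True)
P={n:read_camera(n) for n in("scene","top")}; obs=[]
for t in ["cage","gate_hinge","gate_push","latch_pivot","latch_pin","keeper"]:
    for n,p in P.items():
        r=tip_of(t,p)
        if r: obs.append((t,p,T_of(p),np.array(r[0]["point"]),1.))
v,f=fit(obs,[.588,.08,.09,1.,0])
print(v); [print(o[0],o[1]["shot"],x) for o,x in zip(obs,f)]
pin=cpt(v,"latch_pin");print("pin",pin)
s=get_state();Rt=rq(s["orientation"]).as_matrix()
G=toW(v,(-.055,-.014,.121))
for z in(.12,.008): print("slide mm",1000*Rt.T@(G+[0,0,z-.016]-s["tcp_pos"]))
yt=Rt[:,1]; print("turn about tool z deg",-np.degrees(v[2]+np.pi/2-np.arctan2(yt[1],yt[0])))
E
```

```text
[0.5867 0.0802 0.1481 0.9941 0.    ]
cage 3 [-1.7043  1.0293]
cage 4 [0.0004 4.0086]
gate_hinge 3 [-1.0028 -1.2248]
gate_hinge 4 [-3.073   0.5938]
gate_push 3 [ -3.3081 -92.7269]
gate_push 4 [-1.3379  3.6595]
latch_pivot 3 [-1.8855  1.7729]
latch_pivot 4 [2.0961 3.5328]
latch_pin 3 [-2.5034 -2.4312]
latch_pin 4 [-0.3385  1.2446]
keeper 3 [-0.0136 -0.0874]
keeper 4 [0.239 1.065]
pin [0.5413 0.0593 0.121 ]
slide mm [-501.8325 -382.5158   17.2972]
slide mm [-501.8324 -382.5287  129.2972]
turn about tool z deg -23.25761834564777
```

Call:
{"name": "jog_arm", "arguments": {
  "moves": [
    {"slide":[-30,-23,0],"angular":[0,0,-2],"fingers":0},
    {"slide":[-60,-46,0],"angular":[0,0,-5],"fingers":0},
    {"slide":[-90,-69,0],"angular":[0,0,-8],"fingers":0},
    {"slide":[-120,-92,0],"angular":[0,0,-11],"fingers":0},
    {"slide":[-150,-115,0],"angular":[0,0,-14],"fingers":0},
    {"slide":[-180,-138,0],"angular":[0,0,-17],"fingers":0},
    {"slide":[-210,-161,0],"angular":[0,0,-20],"fingers":0},
    {"slide":[-240,-184,0],"angular":[0,0,-23],"fingers":0},
    {"slide":[-270,-207,0],"angular":[0,0,-23],"fingers":0},
    {"slide":[-300,-230,0],"angular":[0,0,-23],"fingers":0}
  ]
}}

```text
clock: 2.63
tcp_pos: [0.3789, 0.2556, 0.2426]
orientation: [0.0, -0.072, 0.997, 0.0]
wrist_force: [1.2, 0.5, 1.1]
finger_gap: 0.0853
grip_force: 0.0
```

```bash
cat > to.py <<'E'
import sys
from h import *
np.set_printoptions(precision=1,suppress=True)
def to(v,X,tilt=0,yaw=None):  # cage-frame target of the grasp point -> slide (mm), turn (deg)
    s=get_state();Rt=rq(s["orientation"]).as_matrix()
    W=toW(v,X)-[0,0,.008]; yt=Rt[:,1]
    yaw=v[2] if yaw is None else yaw
    d=np.degrees(yaw+np.pi/2-np.arctan2(yt[1],yt[0])); 
    d=(d+180)%360-180
    print("to",X,"slide",1000*Rt.T@(W-s["tcp_pos"]),"turn",-d,"zaxis",Rt[:,2].round(3))
E
python3 - <<'E'
from to import *
v=[.5867,.0802,.1481,.9941,0]
print(get_state()["clock"],get_state()["tcp_pos"]*1000)
to(v,(-.055,-.014,.231))
E
```

```text
2.6333 [378.9 255.6 242.6]
to (-0.055, -0.014, 0.231) slide [-125.6 -217.6   19.7] turn -0.23563013092447704 zaxis [ 0.  0. -1.]
```

Call:
{"name": "jog_arm", "arguments": {
  "moves": [
    {"slide":[-20,-35,0]},
    {"slide":[-40,-70,0]},
    {"slide":[-60,-105,0]},
    {"slide":[-80,-140,0]},
    {"slide":[-100,-175,5]},
    {"slide":[-118,-205,10]},
    {"slide":[-126,-218,15]},
    {"slide":[-126,-218,20]},
    {"slide":[-126,-218,20]}
  ]
}}

```text
schema error: expected keys fingers, slide, angular
```

```bash
cat > look.py <<'E'
from to import *
def look(name,v0,free=(0,1,2,3),pts=("cage","gate_push","latch_pivot","latch_pin","keeper"),wr=3.,cams=("wrist","top","scene")):
    obs=[]
    for n in cams:
        s=get_state(); p=read_camera(n); T=T_of(p,s)
        if n=="wrist": save(p,name+".png")
        for t in pts:
            r=tip_of(t,p)
            if r and r[0]["p"]>.5: obs.append((t,p,T,np.array(r[0]["point"]),.5 if n=="wrist" else 1.))
    v,f=fit(obs,v0,free)
    print(v.round(4)); [print(o[0],o[1]["shot"],o[3],x) for o,x in zip(obs,f)]
    return v
E
python3 - <<'E'
from look import *
v=look("w1",[.5867,.0802,.1481,.9941,0])
to(v,(-.055,-.014,.121))
E
```

```text
[0.6 0.1 0.1 1.  0. ]
gate_push 5 [ 92.5 302.9] [ 0.8 -0.5]
keeper 5 [ 71.9 249.5] [0.9 4.2]
gate_push 6 [260.7 229.4] [-3.5  0.4]
latch_pivot 6 [318.3 188.6] [0.8 1. ]
latch_pin 6 [279.2 205.5] [0.1 1.1]
keeper 6 [189.3 243.6] [72.3  0.1]
cage 7 [259.2 232.4] [ 3.1 -0.5]
gate_push 7 [302.2 209.4] [ 2.4 -2.1]
latch_pivot 7 [267.3 166.7] [-2.  -1.3]
latch_pin 7 [282.6 188.3] [-2.6  1.4]
keeper 7 [321.3 204. ] [-0.3 -1.2]
to (-0.055, -0.014, 0.121) slide [-125.  -221.6  129.3] turn 0.19566513397705876 zaxis [ 0.  0. -1.]
```

View pics/w1.png

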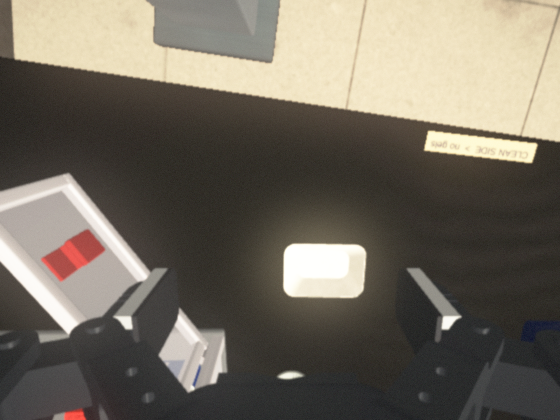

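The move was refused because every row needs all three keys. From here the wrist view shows the gate and keeper at left (75,250) and the weighing boat in the middle. I'll redo the move.

Call:
{"name": "jog_arm", "arguments": {
  "moves": [
    {"slide":[-20,-35,0],"angular":[0,0,0],"fingers":0},
    {"slide":[-40,-70,0],"angular":[0,0,0],"fingers":0},
    {"slide":[-60,-105,0],"angular":[0,0,0],"fingers":0},
    {"slide":[-80,-140,0],"angular":[0,0,0],"fingers":0},
    {"slide":[-100,-175,5],"angular":[0,0,0],"fingers":0},
    {"slide":[-118,-205,10],"angular":[0,0,0],"fingers":0},
    {"slide":[-126,-220,15],"angular":[0,0,0],"fingers":0},
    {"slide":[-126,-220,20],"angular":[0,0,0],"fingers":0},
    {"slide":[-126,-220,20],"angular":[0,0,0],"fingers":0}
  ]
}}

```text
clock: 4.28
tcp_pos: [0.5338, 0.0566, 0.2208]
orientation: [-0.001, -0.071, 0.998, 0.0]
wrist_force: [-0.2, 0.6, -0.2]
finger_gap: 0.0855
grip_force: 0.0
```

```bash
sed -i 's/print(v.round(4))/print([round(float(x),4) for x in v])/' look.py
python3 - <<'E'
from look import *
v=look("w2",[.5867,.0802,.1481,.9941,0])
to(v,(-.055,-.014,.121))
E
```

```text
[0.585, 0.0769, 0.15, 0.9827, 0.0]
cage 8 [296.  239.2] [ 1.3 -1.7]
gate_push 8 [388.3 142.7] [-1.1  0. ]
latch_pivot 8 [117.4 274.7] [ 0.5 -1.5]
latch_pin 8 [282.7 223.7] [0.4 1. ]
keeper 8 [377.6  75.6] [1.6 0.4]
gate_push 9 [257.4 226.5] [0.8 3.5]
latch_pivot 9 [315.3 188.8] [4.  0.7]
cage 10 [264.8 229.8] [-2.1  1.9]
gate_push 10 [303.6 207.9] [ 1.2 -1.3]
latch_pivot 10 [266.7 166.6] [-1.5 -1.3]
latch_pin 10 [282.8 189.5] [-2.4 -0. ]
keeper 10 [321.6 206.1] [-0.5 -4.2]
to (-0.055, -0.014, 0.121) slide [  1.9  -2.4 109.2] turn -0.37012381706665565 zaxis [-0.  0. -1.]
```

View pics/w2.png

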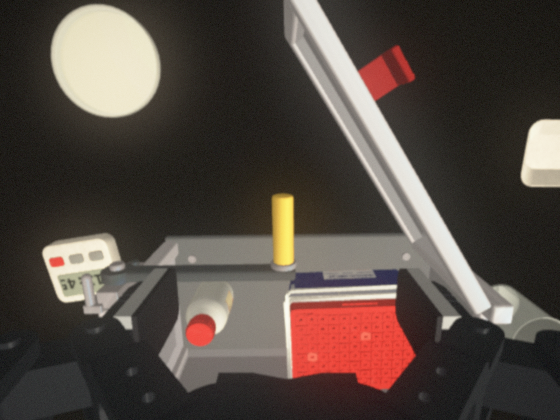

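The picture confirms the fit: the yellow pin runs from (283,197) to (283,262), the bar goes left to the pivot at about (115,275), and the gate is clear at right. Next I descend and grip.

Call:
{"name": "jog_arm", "arguments": {
  "moves": [
    {"slide":[2,-2,30],"angular":[0,0,0],"fingers":0},
    {"slide":[2,-2,60],"angular":[0,0,0],"fingers":0},
    {"slide":[2,-2,85],"angular":[0,0,0],"fingers":0},
    {"slide":[2,-2,100],"angular":[0,0,0],"fingers":0},
    {"slide":[2,-2,107],"angular":[0,0,0],"fingers":0},
    {"slide":[2,-2,107],"angular":[0,0,0],"fingers":0.5},
    {"slide":[2,-2,107],"angular":[0,0,0],"fingers":1},
    {"slide":[2,-2,107],"angular":[0,0,0],"fingers":1},
    {"slide":[2,-2,107],"angular":[0,0,0],"fingers":1},
    {"slide":[2,-2,107],"angular":[0,0,0],"fingers":1}
  ],
  "squeeze": 25
}}

```text
clock: 6.02
tcp_pos: [0.5335, 0.0552, 0.1165]
orientation: [0.001, -0.072, 0.997, -0.0]
wrist_force: [0.2, -0.1, -0.2]
finger_gap: 0.0258
grip_force: 0.0
```

```bash
cat > arc.py <<'E'
from to import *
def arc(a0,angs,r=.114):
    for a in angs: print(round(a,2),"y,z mm:",round(1000*r*(np.cos(a)-np.cos(a0)),0),round(-1000*r*(np.sin(a)-np.sin(a0)),0))
E
python3 - <<'E'
from arc import *
arc(0,np.linspace(.15,1.87,14))
s=get_state();print(s["tcp_pos"],s["finger_gap"],s["grip_force"],s["wrist_force"],rq(s["orientation"]).as_matrix())
E
```

```text
0.15 y,z mm: -1.0 -17.0
0.28 y,z mm: -5.0 -32.0
0.41 y,z mm: -10.0 -46.0
0.55 y,z mm: -17.0 -59.0
0.68 y,z mm: -25.0 -72.0
0.81 y,z mm: -36.0 -83.0
0.94 y,z mm: -47.0 -92.0
1.08 y,z mm: -60.0 -100.0
1.21 y,z mm: -74.0 -107.0
1.34 y,z mm: -88.0 -111.0
1.47 y,z mm: -103.0 -113.0
1.61 y,z mm: -118.0 -114.0
1.74 y,z mm: -133.0 -112.0
1.87 y,z mm: -148.0 -109.0
[0.5 0.1 0.1] 0.025811602637639368 0.0 [ 0.2 -0.1 -0.2] [[-1.  -0.1  0. ]
 [-0.1  1.  -0. ]
 [-0.  -0.  -1. ]]
```

Call:
{"name": "jog_arm", "arguments": {
  "moves": [
    {"slide":[0,0,0],"angular":[0,0,0],"fingers":1},
    {"slide":[0,0,0],"angular":[0,0,0],"fingers":1},
    {"slide":[0,0,0],"angular":[0,0,0],"fingers":1},
    {"slide":[0,0,0],"angular":[0,0,0],"fingers":1},
    {"slide":[0,-1,-10],"angular":[0,0,0],"fingers":1},
    {"slide":[0,-2,-20],"angular":[0,0,0],"fingers":1}
  ]
}}

```text
clock: 6.52
tcp_pos: [0.5336, 0.0525, 0.1356]
orientation: [0.001, -0.072, 0.997, -0.001]
wrist_force: [3.6, -6.2, -4.3]
finger_gap: 0.0128
grip_force: 28.2
```

Call:
{"name": "jog_arm", "arguments": {
  "moves": [
    {"slide":[0,-3,-12],"angular":[0,0,0],"fingers":1},
    {"slide":[0,-8,-26],"angular":[0,0,0],"fingers":1},
    {"slide":[0,-15,-39],"angular":[0,0,0],"fingers":1},
    {"slide":[0,-23,-52],"angular":[0,0,0],"fingers":1},
    {"slide":[0,-34,-63],"angular":[0,0,0],"fingers":1},
    {"slide":[0,-45,-72],"angular":[0,0,0],"fingers":1},
    {"slide":[0,-58,-80],"angular":[0,0,0],"fingers":1}
  ]
}}

```text
clock: 7.1
tcp_pos: [0.5416, 0.0008, 0.219]
orientation: [0.002, -0.074, 0.997, 0.005]
wrist_force: [-0.0, 10.1, 11.5]
finger_gap: 0.0132
grip_force: 56.7
```

```bash
python3 - <<'E'
from arc import *
s=get_state();v=[.585,.0769,.15,.98,0];G=s["tcp_pos"]+np.array([0,0,.008]);d=G-toW(v,(0,0,0))
c,sn=np.cos(.15),np.sin(.15);print("cage mm",(c*d[0]+sn*d[1])*1e3,(-sn*d[0]+c*d[1])*1e3,G[2]*1e3,s["wrist_force"],s["finger_gap"],s["grip_force"])
E
```

```text
cage mm -54.316498730857845 -68.79331516808593 227.0325247916407 [-0.  10.1 11.5] 0.013161961554432477 56.736779641360044
```

Call:
{"name": "jog_arm", "arguments": {
  "moves": [
    {"slide":[0,1,-4],"angular":[0,0,0],"fingers":1},
    {"slide":[0,-5,-8],"angular":[0,0,0],"fingers":1},
    {"slide":[0,-12,-12],"angular":[0,0,0],"fingers":1}
  ]
}}

```text
clock: 7.35
tcp_pos: [0.5441, -0.0155, 0.2278]
orientation: [0.001, -0.072, 0.997, 0.001]
wrist_force: [5.9, 0.3, -3.0]
finger_gap: 0.0131
grip_force: 43.3
```

Call:
{"name": "jog_arm", "arguments": {
  "moves": [
    {"slide":[0,-8,-2],"angular":[0,0,0],"fingers":1},
    {"slide":[0,-16,-4],"angular":[0,0,0],"fingers":1},
    {"slide":[0,-24,-5],"angular":[0,0,0],"fingers":1},
    {"slide":[0,-32,-6],"angular":[0,0,0],"fingers":1}
  ]
}}

```text
clock: 7.68
tcp_pos: [0.5488, -0.0474, 0.2348]
orientation: [0.002, -0.072, 0.997, 0.001]
wrist_force: [3.7, 2.4, 3.6]
finger_gap: 0.0128
grip_force: 24.8
```

Call:
{"name": "jog_arm", "arguments": {
  "moves": [
    {"slide":[0,-8,-1],"angular":[0,0,0],"fingers":1},
    {"slide":[0,-16,-1],"angular":[0,0,0],"fingers":1},
    {"slide":[0,-24,0],"angular":[0,0,0],"fingers":1},
    {"slide":[0,-32,2],"angular":[0,0,0],"fingers":1}
  ]
}}

```text
clock: 8.02
tcp_pos: [0.5534, -0.0799, 0.2329]
orientation: [0.002, -0.072, 0.997, -0.0]
wrist_force: [4.1, 2.3, 7.1]
finger_gap: 0.0128
grip_force: 30.4
```

```bash
cat > where.py <<'E'
from arc import *
def where(v):
    s=get_state();G=s["tcp_pos"]+np.array([0,0,.008]);d=G-toW(v,(0,0,0))
    c,sn=np.cos(v[2]),np.sin(v[2]);print("cage mm",np.array([(c*d[0]+sn*d[1])*1e3,(-sn*d[0]+c*d[1])*1e3,G[2]*1e3]),s["wrist_force"],s["finger_gap"]*1e3,s["grip_force"],s["clock"])
E
python3 - <<'E'
from where import *
from look import *
v=[.585,.0769,.15,.98,0];where(v)
look("w3",v[:4]+[1.7],free=(4,),pts=("latch_pin",),cams=("wrist","scene","top"))
E
```

```text
cage mm [ -54.7 -150.3  240.9] [4.1 2.3 7.1] 12.84907908990453 30.36362905986607 8.0167
[0.585, 0.0769, 0.15, 0.98, 1.7536]
latch_pin 11 [287.6 307. ] [ 0.9 -2.8]
latch_pin 12 [273.6 123.8] [ 2.5 -0.8]
latch_pin 13 [258.6 242.4] [ 75.5 -52.7]
```

Call:
{"name": "jog_arm", "arguments": {
  "moves": [
    {"slide":[0,-7,0],"angular":[0,0,0],"fingers":1},
    {"slide":[0,-14,2],"angular":[0,0,0],"fingers":1},
    {"slide":[0,-14,2],"angular":[0,0,0],"fingers":1}
  ]
}}

```text
clock: 8.57
tcp_pos: [0.5553, -0.0936, 0.2297]
orientation: [0.002, -0.072, 0.997, 0.001]
wrist_force: [5.8, 3.9, 4.2]
finger_gap: 0.013
grip_force: 40.4
```

Call:
{"name": "jog_arm", "arguments": {
  "moves": [
    {"slide":[0,0,0],"angular":[0,0,0],"fingers":0.5},
    {"slide":[0,0,0],"angular":[0,0,0],"fingers":0.5},
    {"slide":[0,0,0],"angular":[0,0,0],"fingers":0.4},
    {"slide":[0,0,0],"angular":[0,0,0],"fingers":0.4},
    {"slide":[0,0,-20],"angular":[0,0,0],"fingers":0.4},
    {"slide":[0,0,-45],"angular":[0,0,0],"fingers":0.4},
    {"slide":[0,0,-70],"angular":[0,0,0],"fingers":0.4},
    {"slide":[0,0,-70],"angular":[0,0,0],"fingers":0.4}
  ]
}}

```text
clock: 9.23
tcp_pos: [0.5553, -0.0939, 0.3041]
orientation: [0.003, -0.072, 0.997, -0.001]
wrist_force: [0.5, -0.8, 0.7]
finger_gap: 0.0514
grip_force: 0.0
```

```bash
python3 - <<'E'
from where import *
from look import *
v=[.585,.0769,.15,.98,1.9];where(v)
v=look("w4",v,free=(3,4),pts=("latch_pin","latch_pivot","keeper","gate_push"))
p=read_camera("scene"); cv2.imwrite("pics/s4.png",cv2.resize(p["color"][90:290,180:420,::-1],None,fx=2.5,fy=2.5))
E
```

```text
cage mm [ -54.9 -164.4  312.1] [ 0.5 -0.8  0.7] 51.38623481739199 0.0 9.2333
[0.585, 0.0769, 0.15, 0.9876, 1.9]
latch_pin 14 [284.9 242.8] [ 0.3 -2. ]
latch_pivot 14 [326.5 231.1] [0.3 0.4]
keeper 14 [536.9  83.3] [3.8 0.7]
gate_push 14 [540.2 135.9] [-0.3 -1. ]
keeper 15 [260.1 246.4] [ 2.6 -2.5]
gate_push 15 [262.2 226.3] [-4.2  3.8]
latch_pin 16 [278.1 123.8] [-2.3 -2.3]
keeper 16 [323.5 204.8] [-2.2 -2.7]
gate_push 16 [305.2 207.4] [-0.2 -0.7]
```

View pics/w4.png

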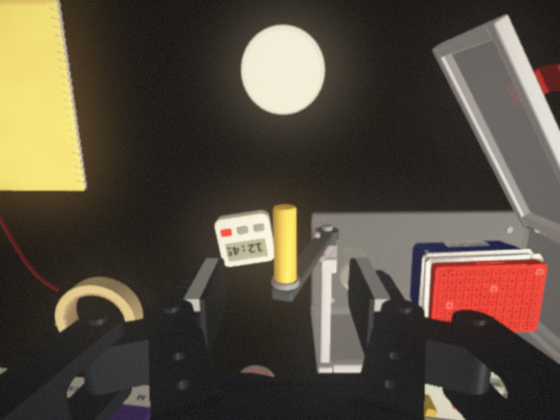

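The bar rests on its back stop (fit 1.90; pin at (285,245), pivot at (327,232)) and the gate is at about 0.985 rad. Next I go to the gate's front side with the fingers shut.

```bash
cat > gatepath.py <<'E'
from where import *
def gp(v,g,off,z,s=.125):  # grasp point for gate angle g, off outwards from front face
    o=.006+off
    return np.array([.006-s*np.sin(g)-o*np.cos(g),.117-s*np.cos(g)+o*np.sin(g),z])
def path(v,L):
    st=get_state();Rt=rq(st["orientation"]).as_matrix();yt=Rt[:,1];cur=np.arctan2(yt[1],yt[0])-np.pi/2
    for g,off,z in L:
        W=toW(v,gp(v,g,off,z))-[0,0,.008]; yaw=v[2]-g
        print("g %.2f off %.0f z %.0f"%(g,off*1e3,z*1e3),"slide",(1e3*Rt.T@(W-st["tcp_pos"])).round(0),"turn %.1f"%np.degrees((cur-yaw+np.pi)%(2*np.pi)-np.pi), "W",W*1e3)
E
python3 - <<'E'
from gatepath import *
v=[.585,.0769,.15,.985,1.9]; print(get_state()["joint_pos"].round(3))
g=v[3];path(v,[(g,.06,.312),(g,.06,.128)])
E
```

```text
[-0.3  0.3  0.1  1.4  0.  -0.5]
g 0.98 off 60 z 312 slide [ 80. 266.  -5.] turn 56.1 W [436.5 158.5 304. ]
g 0.98 off 60 z 128 slide [ 80. 266. 179.] turn 56.1 W [436.5 158.5 120. ]
```

Call:
{"name": "jog_arm", "arguments": {
  "moves": [
    {"slide":[9,30,0],"angular":[0,0,6],"fingers":1},
    {"slide":[18,60,0],"angular":[0,0,12],"fingers":1},
    {"slide":[27,90,0],"angular":[0,0,18],"fingers":1},
    {"slide":[36,120,0],"angular":[0,0,24],"fingers":1},
    {"slide":[45,150,0],"angular":[0,0,30],"fingers":1},
    {"slide":[54,180,0],"angular":[0,0,36],"fingers":1},
    {"slide":[63,210,0],"angular":[0,0,42],"fingers":1},
    {"slide":[72,240,0],"angular":[0,0,48],"fingers":1},
    {"slide":[80,266,0],"angular":[0,0,54],"fingers":1},
    {"slide":[80,266,0],"angular":[0,0,56],"fingers":1}
  ]
}}

```text
clock: 10.87
tcp_pos: [0.4345, 0.1619, 0.2998]
orientation: [-0.0, 0.405, 0.914, 0.001]
wrist_force: [-1.0, 0.5, -0.9]
finger_gap: 0.0001
grip_force: 0.0
```

Call:
{"name": "jog_arm", "arguments": {
  "moves": [
    {"slide":[0,0,20],"angular":[0,0,0],"fingers":1},
    {"slide":[0,0,50],"angular":[0,0,0],"fingers":1},
    {"slide":[0,0,80],"angular":[0,0,0],"fingers":1},
    {"slide":[0,0,110],"angular":[0,0,0],"fingers":1},
    {"slide":[0,0,140],"angular":[0,0,0],"fingers":1},
    {"slide":[0,0,165],"angular":[0,0,0],"fingers":1},
    {"slide":[0,0,182],"angular":[0,0,0],"fingers":1},
    {"slide":[0,0,182],"angular":[0,0,0],"fingers":1}
  ]
}}

```text
clock: 11.53
tcp_pos: [0.434, 0.158, 0.1139]
orientation: [-0.003, 0.405, 0.914, -0.002]
wrist_force: [-0.3, -0.1, 0.0]
finger_gap: -0.0003
grip_force: 0.0
```

```bash
python3 - <<'E'
from gatepath import *
from look import *
v=[.585,.0769,.15,.985,1.9]
v=list(look("w5",v,free=(3,4),pts=("latch_pin","keeper","gate_push")))
path(v,[(v[3],.02,.128)]+[(g,.010,.128) for g in np.linspace(v[3],0,15)]+[(0,.005,.128)])
E
```

```text
[0.585, 0.0769, 0.15, 0.9894, 1.9513]
latch_pin 19 [342.4 183.7] [-0.1  5.4]
keeper 19 [262.8 240.4] [-0.2  3.6]
gate_push 19 [259.1 226.5] [-1.2  3.7]
latch_pin 20 [277.3 123.1] [-1.7 -1.9]
keeper 20 [322.3 204.9] [-0.9 -2.7]
gate_push 20 [306.  209.1] [-1.  -2.3]
g 0.99 off 20 z 128 slide [-39.  -0.  -2.] turn 0.3 W [463.  129.3 120. ]
g 0.99 off 10 z 128 slide [-49.  -0.  -2.] turn 0.3 W [469.7 121.9 120. ]
g 0.92 off 10 z 128 slide [-58.  -1.  -2.] turn -3.7 W [475.  114.8 120. ]
g 0.85 off 10 z 128 slide [-67.  -2.  -2.] turn -7.8 W [480.8 108.  120. ]
g 0.78 off 10 z 128 slide [-76.  -1.  -2.] turn -11.8 W [487.1 101.7 120. ]
g 0.71 off 10 z 128 slide [-85.  -0.  -2.] turn -15.9 W [493.8  95.8 120. ]
g 0.64 off 10 z 128 slide [-93.   2.  -2.] turn -19.9 W [500.9  90.4 120. ]
g 0.57 off 10 z 128 slide [-102.    4.   -2.] turn -24.0 W [508.4  85.6 120. ]
g 0.49 off 10 z 128 slide [-110.    7.   -2.] turn -28.0 W [516.1  81.2 120. ]
g 0.42 off 10 z 128 slide [-119.   10.   -2.] turn -32.1 W [524.2  77.5 120. ]
g 0.35 off 10 z 128 slide [-127.   14.   -2.] turn -36.1 W [532.5  74.3 120. ]
g 0.28 off 10 z 128 slide [-134.   19.   -2.] turn -40.2 W [541.1  71.7 120. ]
g 0.21 off 10 z 128 slide [-142.   24.   -2.] turn -44.2 W [549.7  69.7 120. ]
g 0.14 off 10 z 128 slide [-149.   29.   -2.] turn -48.3 W [558.5  68.3 120. ]
g 0.07 off 10 z 128 slide [-155.   35.   -2.] turn -52.3 W [567.4  67.6 120. ]
g 0.00 off 10 z 128 slide [-161.   42.   -2.] turn -56.4 W [576.3  67.5 120. ]
g 0.00 off 5 z 128 slide [-164.   46.   -2.] turn -56.4 W [581.3  68.2 120. ]
```

View pics/w5.png

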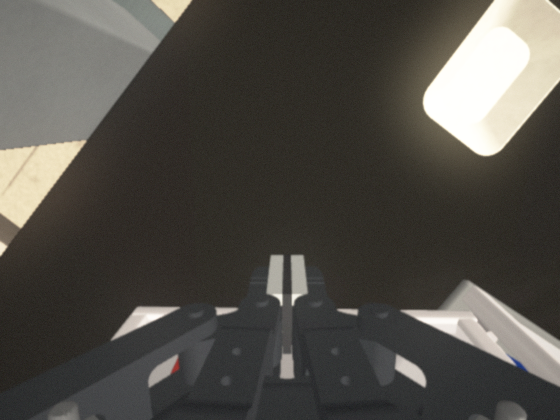

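The fingers hang in front of the gate and parallel to it: the gate rail is at row 310, the keeper at (175,365) left of the fingers. Now I push along the arc, turning with the gate.

Call:
{"name": "jog_arm", "arguments": {
  "moves": [
    {"slide":[-25,0,-4],"angular":[0,0,0],"fingers":1},
    {"slide":[-42,0,-4],"angular":[0,0,0],"fingers":1},
    {"slide":[-52,0,-4],"angular":[0,0,-2],"fingers":1},
    {"slide":[-62,-1,-4],"angular":[0,0,-5],"fingers":1},
    {"slide":[-72,-1,-4],"angular":[0,0,-10],"fingers":1},
    {"slide":[-80,-1,-4],"angular":[0,0,-14],"fingers":1},
    {"slide":[-89,1,-4],"angular":[0,0,-18],"fingers":1},
    {"slide":[-97,3,-4],"angular":[0,0,-22],"fingers":1},
    {"slide":[-106,5,-4],"angular":[0,0,-26],"fingers":1},
    {"slide":[-114,8,-4],"angular":[0,0,-30],"fingers":1}
  ]
}}

```text
clock: 12.97
tcp_pos: [0.5193, 0.0791, 0.1212]
orientation: [-0.0, 0.153, 0.988, -0.0]
wrist_force: [-0.7, 0.4, 0.0]
finger_gap: 0.0001
grip_force: 0.3
```

```bash
python3 - <<'E'
from gatepath import *
from look import *
v=[.585,.0769,.15,.45,1.9]
v=list(look("w6",v,free=(3,4),pts=("latch_pin","keeper","gate_push")))
v[4]=1.9; print(get_state()["wrist_force"])
path(v,[(g,.010,.13) for g in (v[3],.4,.35,.3,.25,.2,.15,.1,.05,0)]+[(0,.005,.13)])
E
```

```text
[0.585, 0.0769, 0.15, 0.4593, 1.8406]
keeper 21 [195.4 273.4] [-1.7  0.3]
latch_pin 22 [338.  188.7] [-0.2  0.7]
latch_pin 23 [276.8 123. ] [-0.9 -1. ]
keeper 23 [290.4 189.7] [ 4.9 -2. ]
[-0.  -0.   0.2]
g 0.46 off 10 z 130 slide [-1. -0. -1.] turn -0.0 W [520.2  79.3 122. ]
g 0.40 off 10 z 130 slide [-8. -1. -1.] turn -3.4 W [527.   76.3 122. ]
g 0.35 off 10 z 130 slide [-15.  -1.  -1.] turn -6.3 W [532.9  74.2 122. ]
g 0.30 off 10 z 130 slide [-21.  -1.  -1.] turn -9.2 W [538.9  72.3 122. ]
g 0.25 off 10 z 130 slide [-27.  -1.  -1.] turn -12.0 W [545.   70.7 122. ]
g 0.20 off 10 z 130 slide [-34.   0.  -1.] turn -14.9 W [551.2  69.4 122. ]
g 0.15 off 10 z 130 slide [-40.   1.  -1.] turn -17.8 W [557.4  68.5 122. ]
g 0.10 off 10 z 130 slide [-46.   2.  -1.] turn -20.6 W [563.7  67.8 122. ]
g 0.05 off 10 z 130 slide [-52.   4.  -1.] turn -23.5 W [570.   67.5 122. ]
g 0.00 off 10 z 130 slide [-58.   6.  -1.] turn -26.4 W [576.3  67.5 122. ]
g 0.00 off 5 z 130 slide [-63.   8.  -1.] turn -26.4 W [581.3  68.2 122. ]
```

Call:
{"name": "jog_arm", "arguments": {
  "moves": [
    {"slide":[-8,-1,0],"angular":[0,0,-4],"fingers":1},
    {"slide":[-16,-1,0],"angular":[0,0,-7],"fingers":1},
    {"slide":[-24,-1,0],"angular":[0,0,-11],"fingers":1},
    {"slide":[-32,0,0],"angular":[0,0,-14],"fingers":1},
    {"slide":[-39,1,0],"angular":[0,0,-17],"fingers":1},
    {"slide":[-45,2,0],"angular":[0,0,-20],"fingers":1},
    {"slide":[-50,3,0],"angular":[0,0,-23],"fingers":1},
    {"slide":[-54,5,0],"angular":[0,0,-26],"fingers":1},
    {"slide":[-56,6,0],"angular":[0,0,-26],"fingers":1}
  ]
}}

```text
clock: 14.32
tcp_pos: [0.5749, 0.0681, 0.1212]
orientation: [0.0, -0.072, 0.997, 0.0]
wrist_force: [-1.4, -0.6, 1.0]
finger_gap: -0.0001
grip_force: 0.2
```

Call:
{"name": "jog_arm", "arguments": {
  "moves": [
    {"slide":[-2,0,0],"angular":[0,0,0],"fingers":1},
    {"slide":[-3,0,0],"angular":[0,0,0],"fingers":1},
    {"slide":[-3,0,0],"angular":[0,0,0],"fingers":1}
  ]
}}

```text
clock: 14.57
tcp_pos: [0.5756, 0.0683, 0.1211]
orientation: [-0.002, -0.071, 0.997, -0.0]
wrist_force: [-4.4, -2.0, 2.7]
finger_gap: -0.0001
grip_force: 2.5
```

Call:
{"name": "jog_arm", "arguments": {
  "moves": [
    {"slide":[-2,0,0],"angular":[0,0,0],"fingers":1},
    {"slide":[-3,0,0],"angular":[0,0,0],"fingers":1},
    {"slide":[-3,0,0],"angular":[0,0,0],"fingers":1}
  ]
}}

```text
clock: 14.82
tcp_pos: [0.5757, 0.0683, 0.1211]
orientation: [-0.004, -0.071, 0.997, -0.001]
wrist_force: [-13.1, -4.1, 10.2]
finger_gap: -0.0003
grip_force: 6.9
```

Call:
{"name": "jog_arm", "arguments": {
  "moves": [
    {"slide":[5,0,0],"angular":[0,0,0],"fingers":1},
    {"slide":[20,0,0],"angular":[0,0,0],"fingers":1},
    {"slide":[50,0,0],"angular":[0,0,0],"fingers":1},
    {"slide":[58,0,-35],"angular":[0,0,0],"fingers":1},
    {"slide":[58,0,-75],"angular":[0,0,0],"fingers":1},
    {"slide":[58,0,-115],"angular":[0,0,0],"fingers":0.4},
    {"slide":[58,0,-155],"angular":[0,0,0],"fingers":0.4},
    {"slide":[58,0,-184],"angular":[0,0,0],"fingers":0.4},
    {"slide":[58,0,-184],"angular":[0,0,0],"fingers":0.4}
  ]
}}

```text
clock: 15.57
tcp_pos: [0.5256, 0.0608, 0.3126]
orientation: [0.006, -0.071, 0.997, -0.001]
wrist_force: [0.3, -0.9, 0.6]
finger_gap: 0.048
grip_force: 0.0
```

```bash
python3 - <<'E'
from gatepath import *
from look import *
v=[.585,.0769,.15,0.,1.9]
v=list(look("w7",v,free=(3,4),pts=("latch_pin","latch_pivot","keeper","gate_push")))
where(v);to(v,(-.055,-.1645,.312))
E
```

```text
[0.585, 0.0769, 0.15, -0.022, 1.8749]
latch_pin 24 [ 36.7 247.2] [ 1.1 -1.1]
latch_pivot 24 [158.6 236. ] [-0.3 -0.4]
keeper 24 [244.5 231.5] [0.8 3.3]
gate_push 24 [285.7 250.5] [0.1 0.1]
latch_pin 25 [337.9 188.3] [1.3 1. ]
latch_pivot 25 [318.6 189.7] [ 0.7 -0.2]
latch_pin 26 [279.1 123.9] [-3.3 -2.2]
latch_pivot 26 [267.3 165.7] [-2.1 -0.4]
keeper 26 [263.3 185.4] [ 2.  -2.4]
gate_push 26 [259.  195.9] [ 1. -2.]
cage mm [-63.7  -6.8 313.2] [-0.5 -0.7 -0.2] 51.47499323540823 0.0 16.3167
to (-0.055, -0.1645, 0.312) slide [  -9.7 -157.7    1.2] turn -0.36861858882133447 zaxis [-0.  0. -1.]
```

View pics/w7.png

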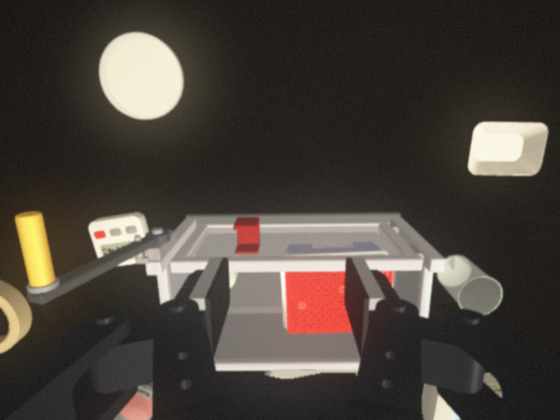

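The gate is shut: its rail runs parallel along row 218 with the keeper at (247,232), and the bar leans at left with the pin at (35,245). I'll grasp the pin again.

Call:
{"name": "jog_arm", "arguments": {
  "moves": [
    {"slide":[-4,-35,0],"angular":[0,0,0],"fingers":0.4},
    {"slide":[-9,-70,0],"angular":[0,0,0],"fingers":0.4},
    {"slide":[-9,-105,0],"angular":[0,0,0],"fingers":0.4},
    {"slide":[-9,-135,0],"angular":[0,0,0],"fingers":0.4},
    {"slide":[-9,-156,0],"angular":[0,0,0],"fingers":0.4},
    {"slide":[-9,-158,20],"angular":[0,0,0],"fingers":0.4},
    {"slide":[-9,-158,45],"angular":[0,0,0],"fingers":0.4},
    {"slide":[-9,-158,65],"angular":[0,0,0],"fingers":0.4},
    {"slide":[-9,-158,76],"angular":[0,0,0],"fingers":0.4},
    {"slide":[-9,-158,76],"angular":[0,0,0],"fingers":0.7}
  ]
}}

```text
clock: 17.15
tcp_pos: [0.5529, -0.0941, 0.2263]
orientation: [-0.002, -0.072, 0.997, 0.001]
wrist_force: [0.6, -1.1, 1.2]
finger_gap: 0.0404
grip_force: 0.0
```

Call:
{"name": "jog_arm", "arguments": {
  "moves": [
    {"slide":[0,0,0],"angular":[0,0,0],"fingers":1},
    {"slide":[0,0,0],"angular":[0,0,0],"fingers":1},
    {"slide":[0,0,0],"angular":[0,0,0],"fingers":1},
    {"slide":[0,0,0],"angular":[0,0,0],"fingers":1},
    {"slide":[0,0,0],"angular":[0,0,0],"fingers":1},
    {"slide":[0,0,0],"angular":[0,0,0],"fingers":1},
    {"slide":[0,0,0],"angular":[0,0,0],"fingers":1}
  ],
  "squeeze": 25
}}

```text
clock: 17.73
tcp_pos: [0.5551, -0.0947, 0.2303]
orientation: [0.001, -0.072, 0.997, -0.0]
wrist_force: [-1.2, -1.5, 4.4]
finger_gap: 0.0132
grip_force: 25.3
```

```bash
python3 - <<'E'
from where import *
where([.585,.0769,.15,0,1.9]); print(get_state()["tcp_pos"]*1e3)
arc(1.88,np.arange(1.78,-.05,-.1))
E
```

```text
cage mm [ -55.2 -165.2  238.3] [-1.2 -1.5  4.4] 13.1959356508071 25.266993083059788 17.7333
[555.1 -94.7 230.3]
1.78 y,z mm: 11.0 -3.0
1.68 y,z mm: 22.0 -5.0
1.58 y,z mm: 34.0 -5.0
1.48 y,z mm: 45.0 -5.0
1.38 y,z mm: 56.0 -3.0
1.28 y,z mm: 67.0 -1.0
1.18 y,z mm: 78.0 3.0
1.08 y,z mm: 88.0 8.0
0.98 y,z mm: 98.0 14.0
0.88 y,z mm: 107.0 21.0
0.78 y,z mm: 116.0 28.0
0.68 y,z mm: 123.0 37.0
0.58 y,z mm: 130.0 46.0
0.48 y,z mm: 136.0 56.0
0.38 y,z mm: 141.0 66.0
0.28 y,z mm: 144.0 77.0
0.18 y,z mm: 147.0 88.0
0.08 y,z mm: 148.0 99.0
-0.02 y,z mm: 149.0 111.0
```

Call:
{"name": "jog_arm", "arguments": {
  "moves": [
    {"slide":[0,6,-2],"angular":[0,0,0],"fingers":1},
    {"slide":[0,14,-4],"angular":[0,0,0],"fingers":1},
    {"slide":[0,22,-5],"angular":[0,0,0],"fingers":1},
    {"slide":[0,34,-6],"angular":[0,0,0],"fingers":1},
    {"slide":[0,45,-5],"angular":[0,0,0],"fingers":1},
    {"slide":[0,56,-4],"angular":[0,0,0],"fingers":1}
  ]
}}

```text
clock: 18.23
tcp_pos: [0.5462, -0.0377, 0.2329]
orientation: [-0.0, -0.072, 0.997, -0.0]
wrist_force: [1.4, -2.9, 0.2]
finger_gap: 0.013
grip_force: 30.0
```

Call:
{"name": "jog_arm", "arguments": {
  "moves": [
    {"slide":[0,11,2],"angular":[0,0,0],"fingers":1},
    {"slide":[0,22,6],"angular":[0,0,0],"fingers":1},
    {"slide":[0,32,11],"angular":[0,0,0],"fingers":1},
    {"slide":[0,42,17],"angular":[0,0,0],"fingers":1},
    {"slide":[0,51,24],"angular":[0,0,0],"fingers":1}
  ]
}}

```text
clock: 18.65
tcp_pos: [0.5387, 0.0117, 0.2087]
orientation: [-0.0, -0.072, 0.997, -0.001]
wrist_force: [2.1, -9.7, -6.1]
finger_gap: 0.0128
grip_force: 65.6
```

Call:
{"name": "jog_arm", "arguments": {
  "moves": [
    {"slide":[0,5,9],"angular":[0,0,0],"fingers":1},
    {"slide":[0,12,18],"angular":[0,0,0],"fingers":1},
    {"slide":[0,19,27],"angular":[0,0,0],"fingers":1},
    {"slide":[0,25,37],"angular":[0,0,0],"fingers":1}
  ]
}}

```text
clock: 18.98
tcp_pos: [0.5343, 0.0394, 0.1718]
orientation: [-0.0, -0.073, 0.997, 0.002]
wrist_force: [-1.7, 4.0, 2.7]
finger_gap: 0.013
grip_force: 60.7
```

Call:
{"name": "jog_arm", "arguments": {
  "moves": [
    {"slide":[0,6,10],"angular":[0,0,0],"fingers":1},
    {"slide":[0,10,20],"angular":[0,0,0],"fingers":1},
    {"slide":[0,12,30],"angular":[0,0,0],"fingers":1},
    {"slide":[0,13,40],"angular":[0,0,0],"fingers":1},
    {"slide":[0,13,48],"angular":[0,0,0],"fingers":1},
    {"slide":[0,13,52],"angular":[0,0,0],"fingers":1}
  ]
}}

```text
clock: 19.48
tcp_pos: [0.532, 0.0532, 0.118]
orientation: [-0.001, -0.073, 0.997, 0.004]
wrist_force: [-2.9, 15.0, 1.8]
finger_gap: 0.0128
grip_force: 30.1
```

Call:
{"name": "jog_arm", "arguments": {
  "moves": [
    {"slide":[0,2,1],"angular":[0,0,0],"fingers":1},
    {"slide":[0,3,3],"angular":[0,0,0],"fingers":1},
    {"slide":[0,3,4],"angular":[0,0,0],"fingers":1},
    {"slide":[0,3,4],"angular":[0,0,0],"fingers":1}
  ]
}}

```text
clock: 19.82
tcp_pos: [0.5321, 0.0535, 0.1148]
orientation: [-0.001, -0.072, 0.997, 0.002]
wrist_force: [-2.5, 5.9, 0.4]
finger_gap: 0.0128
grip_force: 29.9
```

Call:
{"name": "jog_arm", "arguments": {
  "moves": [
    {"slide":[0,0,1],"angular":[0,0,0],"fingers":1},
    {"slide":[0,0,3],"angular":[0,0,0],"fingers":1},
    {"slide":[0,0,3],"angular":[0,0,0],"fingers":0.6},
    {"slide":[0,0,3],"angular":[0,0,0],"fingers":0.3},
    {"slide":[0,0,3],"angular":[0,0,0],"fingers":0.3},
    {"slide":[0,0,3],"angular":[0,0,0],"fingers":0.3},
    {"slide":[0,0,-20],"angular":[0,0,0],"fingers":0.3},
    {"slide":[0,0,-60],"angular":[0,0,0],"fingers":0.3},
    {"slide":[0,0,-100],"angular":[0,0,0],"fingers":0.3},
    {"slide":[0,0,-100],"angular":[0,0,0],"fingers":0.3}
  ]
}}

```text
clock: 20.65
tcp_pos: [0.5374, 0.0516, 0.2241]
orientation: [0.006, -0.072, 0.997, -0.001]
wrist_force: [0.4, 0.2, 0.0]
finger_gap: 0.0597
grip_force: 0.0
```

```bash
python3 - <<'E'
from where import *
from look import *
v=[.585,.0769,.15,0.,0.]; print(get_state()["wrist_force"])
look("w8",v,free=(3,4),pts=("latch_pin","latch_pivot","keeper","gate_push"))
E
```

```text
[0.4 0.2 0. ]
[0.585, 0.0769, 0.15, -0.0121, 0.0334]
latch_pin 27 [290.4 217.6] [0.8 1.1]
latch_pivot 27 [127.1 262.9] [0.7 0.2]
keeper 27 [246.2 261.1] [0.6 2. ]
gate_push 27 [300.  282.1] [ 0.2 -0.4]
keeper 28 [317.1 189. ] [-27.9   4.1]
latch_pin 29 [280.3 187.6] [0.  0.6]
keeper 29 [264.9 186.3] [ 1.1 -3.3]
gate_push 29 [261.6 232.3] [ -1.1 -38.4]
```

View pics/w8.png

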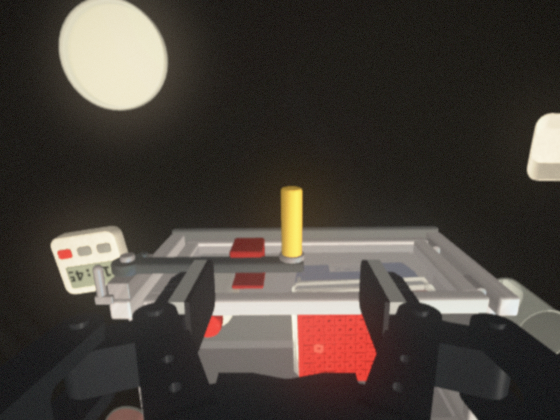

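The bar runs through the keeper (red lip at (248,246)), between its front and back walls. I'll press lightly on the pin from above to make sure it is fully home.

Call:
{"name": "jog_arm", "arguments": {
  "moves": [
    {"slide":[3,1,0],"angular":[0,0,0],"fingers":1},
    {"slide":[3,1,0],"angular":[0,0,0],"fingers":1},
    {"slide":[3,1,0],"angular":[0,0,0],"fingers":1},
    {"slide":[3,1,0],"angular":[0,0,0],"fingers":1},
    {"slide":[3,1,30],"angular":[0,0,0],"fingers":1},
    {"slide":[3,1,55],"angular":[0,0,0],"fingers":1},
    {"slide":[3,1,70],"angular":[0,0,0],"fingers":1},
    {"slide":[3,1,76],"angular":[0,0,0],"fingers":1},
    {"slide":[3,1,78],"angular":[0,0,0],"fingers":1}
  ]
}}

```text
clock: 22.15
tcp_pos: [0.5287, 0.0528, 0.1385]
orientation: [-0.001, -0.072, 0.997, 0.0]
wrist_force: [-7.8, -0.7, 12.7]
finger_gap: 0.0
grip_force: 6.2
```

Call:
{"name": "jog_arm", "arguments": {
  "moves": [
    {"slide":[0,0,2],"angular":[0,0,0],"fingers":1},
    {"slide":[0,0,4],"angular":[0,0,0],"fingers":1},
    {"slide":[0,0,6],"angular":[0,0,0],"fingers":1},
    {"slide":[0,0,6],"angular":[0,0,0],"fingers":1}
  ]
}}

```text
clock: 22.48
tcp_pos: [0.5289, 0.0529, 0.1376]
orientation: [0.0, -0.072, 0.997, -0.0]
wrist_force: [-15.9, 0.1, 32.8]
finger_gap: -0.0001
grip_force: 16.9
```

It stops at tip height 0.127 m, which is the home height. Now I retreat.

Call:
{"name": "jog_arm", "arguments": {
  "moves": [
    {"slide":[0,0,-10],"angular":[0,0,0],"fingers":1},
    {"slide":[0,0,-40],"angular":[0,0,0],"fingers":1},
    {"slide":[20,0,-80],"angular":[0,0,0],"fingers":1},
    {"slide":[50,0,-110],"angular":[0,0,0],"fingers":1},
    {"slide":[70,0,-130],"angular":[0,0,0],"fingers":1},
    {"slide":[70,0,-130],"angular":[0,0,0],"fingers":1}
  ]
}}

```text
clock: 22.98
tcp_pos: [0.4601, 0.0424, 0.2684]
orientation: [0.004, -0.072, 0.997, -0.001]
wrist_force: [0.7, 0.5, -0.6]
finger_gap: 0.0001
grip_force: 0.0
```

```bash
python3 - <<'E'
from look import *
look("w9",[.585,.0769,.15,0.,0.],free=(3,4),pts=("latch_pin","latch_pivot","keeper","gate_push"),cams=("wrist",))
p=read_camera("scene"); cv2.imwrite("pics/s9.png",cv2.resize(p["color"][130:330,190:390,::-1],None,fx=3,fy=3))
E
```

```text
Traceback (most recent call last):
  File "look.py", line 10, in look
    v,f=fit(obs,v0,free)
        ~~~^^^^^^^^^^^^^
  File "h.py", line 37, in fit
    r=least_squares(res,v0[free],loss="soft_l1",f_scale=2); v0[free]=r.x; return v0,r.fun.reshape(-1,2)
  File "h.py", line 36, in res
    return np.concatenate([w*(proj(p,T,cpt(v,n))-uv) for n,p,T,uv,w in obs])
           ~~~~~~~~~~~~~~^^^^^^^^^^^^^^^^^^^^^^^^^^^^^^^^^^^^^^^^^^^^^^^^^^^
ValueError: need at least one array to concatenate
```

View pics/w9.png

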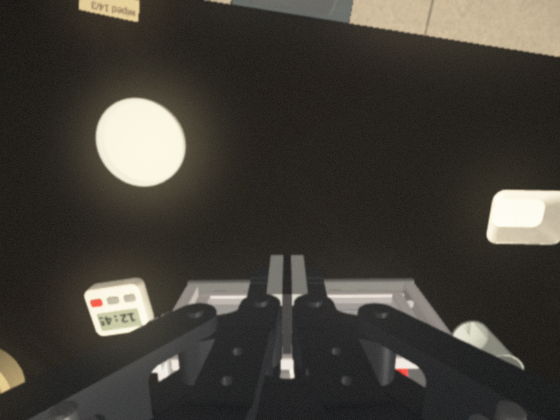

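The wrist view shows the bystanders standing in place and the gate rail straight along row 285, with nothing touched. Handing in.

```bash
python3 -c "
from workcell import *
print(hand_in())"
```

```text
the job is handed in; nothing more can be done
None
```

I swung the latch bar up onto its back stop, pushed the gate shut, and lowered the bar home in the keeper. A light press on the pin stopped at the home height. I touched none of the bystanders, the gripper is clear of everything, and the job was handed in at about 23 s; the hand-in call returned no verdict.

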